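Wedge the test block tight in its frame

ROBOT

A 7-joint arm with a two-finger parallel gripper is mounted at the origin on the work surface. World frame = base frame: x ahead of the robot, y to its left, z up, the work surface at z = 0. Lengths are in m, angles in rad, forces in N, time in s.
With the tool pointing down it reaches from about 0.4 to 0.875 m from the base axis. Payload 19.3 kg.
Tool frame: the origin (TCP) lies midway between the tips of the shut fingers; the grasp point (between the pads) lies 19 mm behind it; z points along the fingers, y is the line along which they close (so a half turn about z gives the same grasp; the last joint's range is limited). The gripper opens to 85 mm and grips with 20 to 120 N. Pads are 22 mm wide; open, the fingers measure 114 mm over their backs; the gripper's body (76 mm by 85 mm) begins 54 mm behind the grasp point. The pads swing forward as they close: fully open they stand 13 mm farther back than shut.
Start: joints at [-0.07, 0.521, -0.036, 1.599, 0.021, 1.021, -0.113], TCP at [0.625, -0, 0.231] pointing down, gripper open.
Joint ranges: [-2.91, 2.91], [-0.3, 2.13], [-1.5, 1.42], [0.17, 2.43], [-1.26, 4.41], [0.16, 1.93], [-2.52, 2.52]. Speed limits (rad/s): [1.89, 1.89, 2.39, 2.39, 3.01, 3.01, 3.01].

INTERFACE

Orientations are given as [roll, pitch, yaw] about the fixed x, y, z axes, in that order (R = Rz(yaw) Ry(pitch) Rx(roll)).
In Python, from workcell import bot, optics gives the robot as it stands (bot), with the cameras (optics).
- The arm moves only by the tool hand_motion, called after ">>>" as name(argument=value, ...) on one line, values as JSON. Schema: {"type":"object","properties":{"rows":{"type":"array","items":{"type":"object","properties":{"finger_gap":{"type":"number"},"tx":{"type":"number"},"ty":{"type":"number"},"tz":{"type":"number"},"drx":{"type":"number"},"dry":{"type":"number"},"drz":{"type":"number"}},"additionalProperties":false,"required":["finger_gap"]},"minItems":1,"maxItems":5},"squeeze":{"type":"number"},"only":{"type":"string"},"quiet":{"type":"boolean"},"lines":{"type":"string"}},"required":["rows"],"additionalProperties":false}. rows is a list of rows, 1 to 5 of them, each an object with the fields finger_gap (the finger opening in m), tx, ty, tz (the shift in units of 25 mm), drx, dry, drz (a rotation vector in rad); a field left out counts as zero (the opening has to be given); each row is the pose to reach, as a shift and turn from the pose commanded when the call began, along the tool's axes at that moment; what a row does not reach only later rows make up. A row lasts 1/8 s, in which the tool goes at most 0.0625 m and 0.188 rad, less where a joint would pass 70% of its speed; a pose out of reach is approached as far as the arm can. The fingers move at their own pace and stop on an object; squeeze is the grip in N (left out, the last holds). Time passes only in rows, so rows that do not move let the fingers close. The tool returns the time, the measured TCP pose, the force, the opening and the grip force at its end. only (a regular expression) keeps the lines of the reply that match it, lines (a string "A,B") keeps lines A to B, and quiet returns only ok. Input that does not fit is refused with a message, and nothing moves.
- bot.observe(): the state, without advancing time (a new reading comes with each control period).
- optics.grab_frame(name): name is "scene" or "side" or "wrist"; returns the picture (420x560x3 uint8, blue, green, red); there is no depth.
- optics.calibration(name): a dict with "vfov" (degrees; the focal length in pixels is half the picture's height over the tangent of half this angle, whatever the lens; pixels are square), "cx", "cy" (the principal point, pixels), "dist_coeffs" ([k1, k2, p1, p2, k3] as OpenCV has them; the pictures are not rectified), "eye" and "attitude" of the camera in the world. Camera axes: x right, y down, z forward; pixel columns grow to the right and rows downward; lengths in m; the calibration is good to about 2 mm. A picture is of the moment at which its call begins: read the wrist's pose just before it. calibration takes no time and is no camera call; for the wrist camera it gives the pose at the moment of the call.
- bot.job_done(): hands the job in; it is judged then, once.
The state is a dict: "clock": time; "qpos": joint angles; "qd": joint speeds; "joint_efforts": joint torques, N m; "position": TCP position; "tool_rot": TCP orientation; "force": force on the tool from outside, world axes, zero at the start; "moment": the same for the moment, N m; "grip_width": finger opening in m; "finger_force": force on a finger pad.
Only numpy, scipy, OpenCV 4.12 (cv2) and the standard library are available. Lean on these libraries where they do the work, as an engineer would, in place of code of your own. Each camera call takes 0.05 s, during which the arm holds its last target. There are 200 camera calls.

TASK

Take the tapered key, the one with a wedge-shaped body under a thick square head, out of the wooden rest and set it thin end down, in the middle of the gap between the steel cheek and the orange test block. Then press it down until it is tight and has pushed the block firmly against its rubber pad, and let go of it. Leave the green glass insulator standing.

Things in the scene. Friction and masses are not known exactly. Their poses are not given: they have to be found in the camera images.
- key: Tapered aluminium key, 86 mm tall, in any of the 3 slots (22 deep, 56 apart) of a 30 mm high wooden rest. Origin: centre of its thin bottom end; z up, x width, y thickness; half turn alike. Body 60 long, 32 wide, 6 thick at the bottom to 20 under the head. Head 32 (x) x 28 (y) x 26 high: grip across x. Unwanted in the other slots: 10 mm straight key with small 12 mm high head; headless flat bar.
- gap (a point): Mid mouth of the gap in the fixed steel frame, 70 mm above the table, level with cheek and block tops. z up, x along the gap (56 mm, ends open), y across it, steel cheek to orange block: 13.6 mm wide, sloping to match the key. Key x goes along gap x. It drops in freely 33 mm, then pressing (up to 8 to 20 N) drives it; tight at 54 mm, head underside 6 mm above the mouth. Friction then holds it.
- block (a joint): Slide in m of the orange test block (56 x 50 mm, top 70 mm above the table) in the frame, along gap +y away from the steel cheek into the springy rubber pad: 0 untouched, 0.005 at its stop, fully tight. It springs back if nothing holds it.
- insulator: Squat green glass insulator, 68 mm across, 60 mm high, standing loose on the table, nearer the robot, between the rest and the frame. Origin: centre of its underside, z up.

How it is judged:
By the outcome, as a careful person would: the job done as asked, in the order asked, and still so for the second after the job is handed in, with the robot touching nothing.
It also fails if it takes over 40 s, if anything falls off the work surface, if the arm or the gripper's body presses on something with over 40 N, if the wrist force passes 120 N, or if a joint passes its speed limit or range.

## Working session

There is one attempt and no reset: what is moved stays moved. The work goes in short steps, Python scripts to look and compute and a tool call to move; the robot and the scene stay as the last step left them, time stands still between calls to the robot, and variables do not carry over. Pictures are saved under pics/ and viewed, at most 10 in all, crops included, and the job is handed in when it is done.

```bash
ls; mkdir -p pics
```

Run:
```python
from workcell import bot, optics
import cv2
for n in ["scene","side","wrist"]:
    print(n,optics.calibration(n)); cv2.imwrite(f"pics/{n}0.png",optics.grab_frame(n))
print(bot.observe())
```

```text
pics
workcell.py
scene {'vfov': 43.36987141387546, 'cx': 281.5197272581328, 'cy': 202.26201225216448, 'dist_coeffs': array([-0.03248606,  0.        ,  0.        ,  0.        ,  0.        ]), 'eye': array([1.35430788, 0.17004768, 0.64919296]), 'attitude': array([-2.17686884, -0.01071902,  1.72167379])}
side {'vfov': 47.980183175426994, 'cx': 276.85392147750423, 'cy': 207.56237907768772, 'dist_coeffs': array([-0.15168037,  0.        ,  0.        ,  0.        ,  0.        ]), 'eye': array([ 0.25416206, -0.46738734,  0.51809926]), 'attitude': array([-2.23670923, -0.00673454, -0.45554478])}
wrist {'vfov': 63.241021248887435, 'cx': 280.5680053114352, 'cy': 212.0718753370236, 'dist_coeffs': array([0.0230135, 0.       , 0.       , 0.       , 0.       ]), 'eye': array([0.6247898 , 0.07269137, 0.37296578]), 'attitude': array([ 2.84832057e+00,  2.13519484e-03, -8.32077221e-05])}
{'clock': 0.15, 'qpos': array([-0.07022873,  0.52186594, -0.03635491,  1.59982984,  0.02119654,
        1.02108087, -0.11281292]), 'qd': array([-7.24422372e-04, -3.41731341e-04,  2.96636260e-04, -2.57004197e-03,
       -6.57946696e-04,  4.56153250e-05,  1.10576967e-03]), 'joint_efforts': array([ 4.00798544e-04, -9.27376485e+01,  1.98035471e+00, -3.70049715e+01,
        1.79930578e-02,  6.46477114e-03, -1.41420460e-05]), 'position': array([6.24775220e-01, 8.02547048e-06, 2.30881499e-01]), 'tool_rot': array([-3.14079387e+00,  3.47868884e-05,  1.57082100e+00]), 'force': array([ 0.18647927, -0.07161732, -0.30743928]), 'moment': array([ 0.00912931,  0.04669458, -0.00393311]), 'finger_force': 0.0, 'grip_width': 0.08532651943919316}
```

View pics/scene0.png

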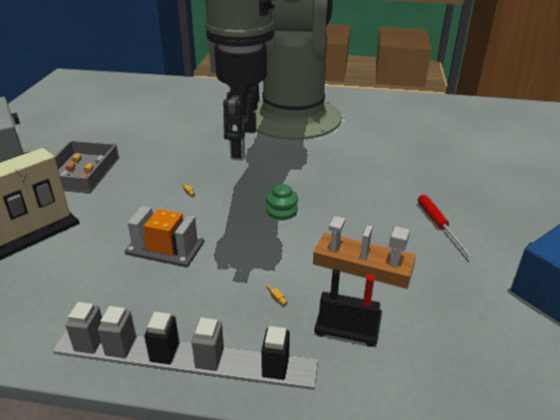

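View pics/side0.png

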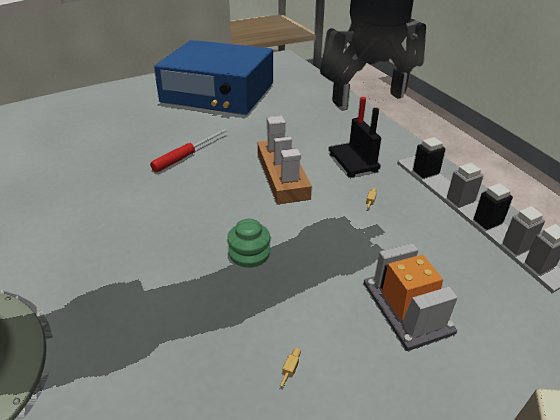

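View pics/wrist0.png

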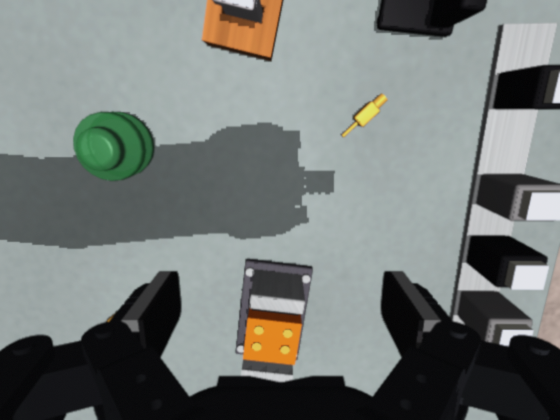

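Scene shows the frame at about (165,235), the rest at (363,255) with three parts in it, and the insulator at (282,200). The side view has the rest at (284,165), the insulator at (248,243) and the frame at (412,295). The wrist view has the insulator at (113,145) and the frame at (273,310). I'll enlarge the rest and the frame.

Run:
```python
import cv2,numpy as np
s=cv2.imread("pics/scene0.png");d=cv2.imread("pics/side0.png")
c=lambda im,x,y,w,h:cv2.resize(im[y:y+h,x:x+w],(400,300),interpolation=cv2.INTER_CUBIC)
cv2.imwrite("pics/m1.png",np.vstack([np.hstack([c(s,305,205,120,90),c(s,110,190,120,90)]),np.hstack([c(d,225,110,120,90),c(d,350,235,120,90)])]))
```

```text
(no output)
```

View pics/m1.png

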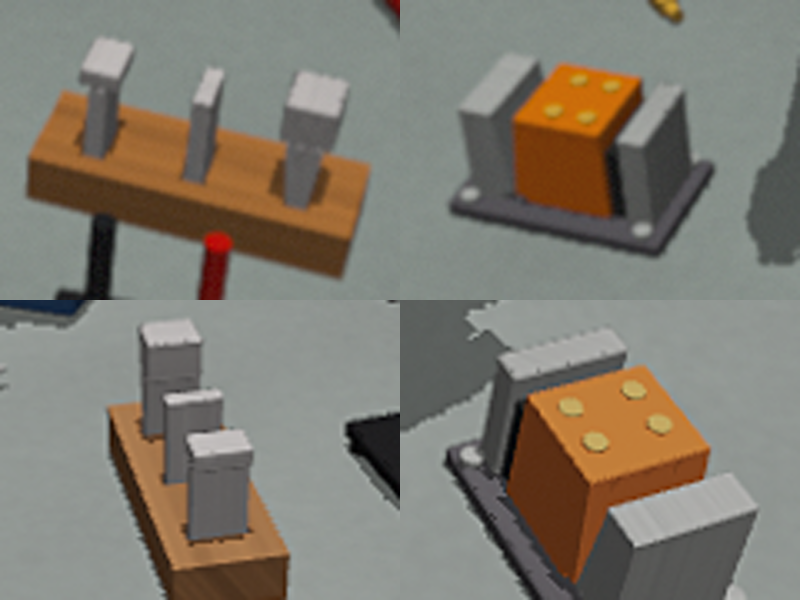

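The top-left panel shows the tapered key is the right-hand part in scene, with its thick head top centred near (400,231); the same head is at (276,120) in side. The other panels show black rubber on the block's +y side, so the gap is on the −y side between the block and the left cheek in scene.

Create h.py:
```python
from workcell import bot, optics
import cv2,numpy as np
from scipy.spatial.transform import Rotation as R
def cam(n): return optics.calibration(n)
def K(c): f=210/np.tan(np.radians(c["vfov"])/2); return np.array([[f,0,c["cx"]],[0,f,c["cy"]],[0,0,1]])
def rays(c,p):
    u=cv2.undistortPoints(np.array(p,float).reshape(-1,1,2),K(c),c["dist_coeffs"]).reshape(-1,2)
    d=R.from_euler("xyz",c["attitude"]).apply(np.c_[u,np.ones(len(u))])
    return np.array(c["eye"]),d/np.linalg.norm(d,axis=1)[:,None]
def tri(*obs): # (cam,pts) pairs
    rs=[rays(c,p) for c,p in obs]; out=[]
    for i in range(len(rs[0][1])):
        A=0;b=0
        for o,d in rs:
            P=np.eye(3)-np.outer(d[i],d[i]);A=A+P;b=b+P@o
        x=np.linalg.solve(A,b); out.append(list(x)+[max(np.linalg.norm((np.eye(3)-np.outer(d[i],d[i]))@(x-o)) for o,d in rs)])
    return np.array(out)
def plane(c,p,z):
    o,d=rays(c,p); return o+d*((z-o[2])/d[:,2])[:,None]
def proj(c,X):
    Rm=R.from_euler("xyz",c["attitude"]).as_matrix().T
    return cv2.projectPoints(np.array(X,float),Rm,-Rm@np.array(c["eye"]),K(c),np.array(c["dist_coeffs"]))[0].reshape(-1,2)
```

Run:
```python
from h import *
np.set_printoptions(precision=4,suppress=True)
s=cam("scene");d=cam("side");w=cam("wrist")
print("key top",tri((s,[[400.4,231.4]]),(d,[[276,120]])))
kt=np.array([[300,72],[349,80],[337,116],[285,106]])*.3+[305,205]
print(plane(s,kt,.094))
b=tri((s,[[159.5,209.2],[182.6,214],[170,231.1],[144.2,226.6]]),(d,[[407,290.8],[387.5,262.6],[423.5,254.8],[442.7,280]]))
print("block",b,b.mean(0))
print("ins wrist/side top",tri((w,[[101,148]]),(d,[[248,227]])))
```

```text
key top [[0.6146 0.269  0.0917 0.0024]]
[[0.6022 0.2614 0.094 ]
 [0.605  0.2865 0.094 ]
 [0.6364 0.2791 0.094 ]
 [0.6324 0.2532 0.094 ]]
block [[ 0.5841 -0.1774  0.0656  0.0026]
 [ 0.592  -0.127   0.067   0.0003]
 [ 0.6468 -0.1352  0.0667  0.0023]
 [ 0.6398 -0.1855  0.0657  0.0014]] [ 0.6157 -0.1563  0.0663  0.0017]
ins wrist/side top [[0.4576 0.0382 0.0529 0.001 ]]
```

The rows are not in the units I measure in: shifts go in units of 25 mm. I convert before sending: -0.22 m is -8.8, -0.18 m is -7.2.

>>> hand_motion(rows=[{"finger_gap": 0.085,"tx": -2.4},{"finger_gap": 0.085,"tx": -4.8},{"finger_gap": 0.085,"tx": -7.2},{"finger_gap": 0.085,"tx": -8.8},{"finger_gap": 0.085,"tx": -8.8}])

```text
clock: 0.78
position: [0.6239, -0.2239, 0.2308]
tool_rot: [-3.141, 0.001, 1.566]
force: [0.2, 1.1, 0.3]
grip_width: 0.0849
finger_force: 0.0
```

Create snap.py:
```python
import sys,pickle
from h import *
n=sys.argv[1]
c=cam("wrist");im=optics.grab_frame("wrist");pickle.dump(c,open(f"pics/{n}.pkl","wb"));cv2.imwrite(f"pics/{n}.png",im)
print(c["eye"],c["attitude"],bot.observe()["clock"])
```

```bash
python3 snap.py fA
```

```text
[ 0.62439415 -0.15102697  0.37286899] [ 2.84710765e+00  2.11045173e-03 -5.00625347e-03] 0.825
```

>>> hand_motion(rows=[{"finger_gap": 0.085,"tx": 1.8},{"finger_gap": 0.085,"tx": 1.8},{"finger_gap": 0.085,"tx": 1.8}])

```text
clock: 1.2
position: [0.6251, -0.1739, 0.2314]
tool_rot: [-3.142, -0.0, 1.572]
force: [-0.2, -0.0, -0.7]
grip_width: 0.085
finger_force: 0.0
```

```bash
python3 snap.py fB
```

Run:
```python
from h import *
a=cv2.imread("pics/fA.png");b=cv2.imread("pics/fB.png")
cv2.imwrite("pics/m2.png",cv2.resize(np.vstack([a,b])[:, :],(560,840))[:1]) 
import pickle
for n in "AB": print(proj(pickle.load(open(f"pics/f{n}.pkl","rb")),[[.6157,-.1563,.07],[.612,-.187,.07]]))
```

```text
[ 0.62495602 -0.10123201  0.37353527] [2.84850267e+00 1.17747336e-03 1.62106611e-03] 1.25
[[271.15299232 114.94310223]
 [267.41222249 151.34256388]]
[[270.56324752 173.11992429]
 [266.79189307 206.00551198]]
```

Run:
```python
from h import *
a=cv2.imread("pics/fA.png")[55:205,200:350];b=cv2.imread("pics/fB.png")[110:260,200:350]
m=np.hstack([cv2.resize(x,(400,400),interpolation=cv2.INTER_CUBIC) for x in (a,b)])
# crop scaled 8/3
cv2.imwrite("pics/m2.png",m)
```

```text
(no output)
```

View pics/m2.png

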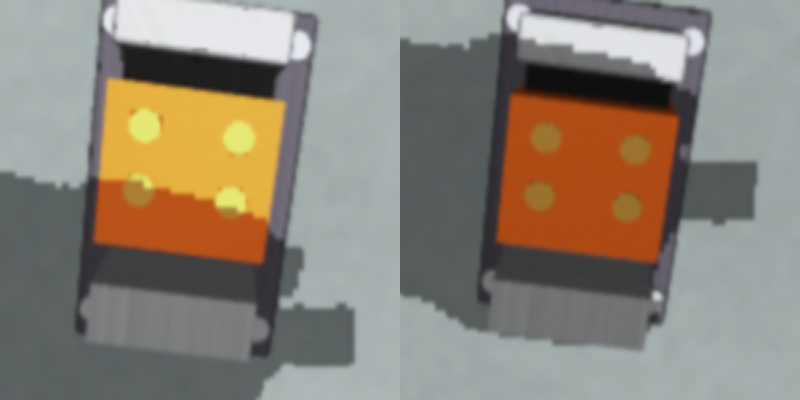

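The picture shows both wrist views of the frame: the cheek is at the bottom, the gap above it, then the block, black pad and far cheek. In view A the block's gap edge runs (94,242)–(265,264) and the cheek's gap edge (91,285)–(258,304). In view B they run (96,243)–(259,264) and (94,277)–(253,297) (right panel).

Run:
```python
from h import *
import pickle
np.set_printoptions(precision=4,suppress=True)
A=pickle.load(open("pics/fA.pkl","rb"));B=pickle.load(open("pics/fB.pkl","rb"))
pa=np.array([[106,78],[286,101],[265,264],[94,242],[91,285],[258,304]])*.375+[200,55]
pb=np.array([[112,93],[280,115],[259,264],[96,243],[94,277],[253,297]])*.375+[200,110]
print(tri((A,pa),(B,pb)))
for c,p in((A,pa),(B,pb)):
    X=plane(c,p,.07);print(X[:,:2]); m=X.mean(0)
    print("blockyaw",[np.degrees(np.arctan2(*(X[j]-X[i])[1::-1])) for i,j in((0,1),(3,2),(4,5))], "gap mid",X[2:6,:2].mean(0),"width",np.linalg.norm(X[2:4].mean(0)-X[4:].mean(0)))
```

```text
[[ 0.5901 -0.1316  0.0676  0.0004]
 [ 0.6463 -0.1387  0.068   0.    ]
 [ 0.64   -0.1892  0.0723  0.    ]
 [ 0.5841 -0.1818  0.0721  0.0001]
 [ 0.5812 -0.1975  0.0608  0.0001]
 [ 0.6383 -0.2036  0.0648  0.0001]]
[[ 0.5899 -0.1318]
 [ 0.6461 -0.1388]
 [ 0.6401 -0.1895]
 [ 0.5839 -0.182 ]
 [ 0.5823 -0.1961]
 [ 0.638  -0.2027]]
blockyaw [np.float64(-7.102090263474297), np.float64(-7.515100899008034), np.float64(-6.768670994107018)] gap mid [ 0.6111 -0.1926] width 0.01382589821127685
[[ 0.5908 -0.1314]
 [ 0.6462 -0.1384]
 [ 0.6401 -0.1898]
 [ 0.5837 -0.1824]
 [ 0.5826 -0.1947]
 [ 0.6382 -0.2019]]
blockyaw [np.float64(-7.266558640166095), np.float64(-7.516127651842056), np.float64(-7.422717408783766)] gap mid [ 0.6111 -0.1922] width 0.012278451521264177
```

In the tool's units: 0.3 m is 12, 0.24 m is 9.6.

>>> hand_motion(rows=[{"finger_gap": 0.085,"tx": 2.4},{"finger_gap": 0.085,"tx": 4.8},{"finger_gap": 0.085,"tx": 7.2},{"finger_gap": 0.085,"tx": 9.6,"drz": 0.1},{"finger_gap": 0.085,"tx": 12,"drz": 0.2}])

```text
clock: 1.88
position: [0.625, 0.1263, 0.2314]
tool_rot: [3.141, 0.0, 1.367]
force: [1.2, 0.5, 0.2]
grip_width: 0.0846
finger_force: 0.0
```

>>> hand_motion(rows=[{"finger_gap": 0.085,"tx": 1.6},{"finger_gap": 0.085,"tx": 1.6},{"finger_gap": 0.085,"tx": 1.6}])

```text
clock: 2.25
position: [0.6331, 0.163, 0.2311]
tool_rot: [-3.142, 0.001, 1.37]
force: [1.0, -0.8, 0.3]
grip_width: 0.085
finger_force: 0.0
```

```bash
python3 snap.py kA
```

```text
[0.64767238 0.23437079 0.37323393] [ 2.84736754e+00  1.00530478e-03 -2.00962227e-01] 2.3
```

>>> hand_motion(rows=[{"finger_gap": 0.085,"tx": 2},{"finger_gap": 0.085,"tx": 2},{"finger_gap": 0.085,"tx": 2}])

```text
clock: 2.68
position: [0.6431, 0.2116, 0.2312]
tool_rot: [3.141, 0.001, 1.369]
force: [-0.2, 0.1, -0.3]
grip_width: 0.0849
finger_force: 0.0
```

```bash
python3 snap.py kB
```

Run:
```python
from h import *
import pickle
m=[]
for n in "AB":
    p=proj(pickle.load(open(f"pics/k{n}.pkl","rb")),[[.618,.269,.08]])[0]; o=(p-[60,60]).astype(int).clip(0); print(n,p,o)
    im=cv2.imread(f"pics/k{n}.png"); m.append(cv2.resize(im[o[1]:o[1]+120,o[0]:o[0]+120],(400,400),interpolation=cv2.INTER_CUBIC))
cv2.imwrite("pics/m3.png",np.hstack(m))
```

```text
[0.65773807 0.28298366 0.37337071] [ 2.84743975e+00  8.55788613e-04 -2.01558116e-01] 2.725
A [235.70938167  71.49479858] [175  11]
B [237.87086153 135.51405123] [177  75]
```

View pics/m3.png

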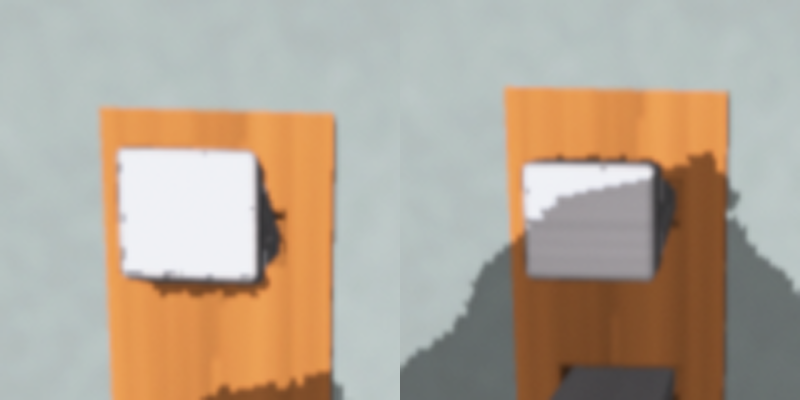

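The picture shows the square key head top with corners at (118,150), (255,152), (260,282) and (123,277) in view A. In view B (right panel) they are at (123,162), (255,164), (256,278) and (126,277).

Run:
```python
from h import *
import pickle
np.set_printoptions(precision=4,suppress=True)
A=pickle.load(open("pics/kA.pkl","rb"));B=pickle.load(open("pics/kB.pkl","rb"))
pa=np.array([[118,150],[255,152],[258,281],[123,278]])*.3+[175,11]
pb=np.array([[123,162],[255,164],[256,278],[126,277]])*.3+[177,75]
T=tri((A,pa),(B,pb));print(T,T.mean(0))
yaw=lambda X:[np.degrees(np.arctan2(*(X[j]-X[i])[1::-1])) for i,j in((0,1),(3,2))]
for X in (T,plane(A,pa,.094),plane(B,pb,.094)): print(X.mean(0),yaw(X),[np.linalg.norm(X[i]-X[j]) for i,j in((0,1),(1,2))])
W=plane(B,np.array([[505-400,88],[728-400,92],[1,1]])*.3+[177,75],.03);print("rest edge",np.degrees(np.arctan2(*(W[1]-W[0])[1::-1])))
o=bot.observe();Rt=R.from_euler("xyz",o["tool_rot"])
for c in ([.6155,.2695,.2],): print(Rt.inv().apply(np.array(c)-o["position"]))
```

```text
[[0.6025 0.2824 0.0887 0.0001]
 [0.6335 0.2756 0.0893 0.0002]
 [0.6276 0.2486 0.0877 0.0001]
 [0.5965 0.2555 0.0898 0.0002]] [0.615  0.2655 0.0889 0.0001]
[0.615  0.2655 0.0889 0.0001] [np.float64(-12.26360809323199), np.float64(-12.468305990400271)] [np.float64(0.03166453114967574), np.float64(0.02771315587691685)]
[0.6156 0.265  0.094 ] [np.float64(-12.127034678561385), np.float64(-12.596953973923931)] [np.float64(0.03070703270396401), np.float64(0.027258479734964067)]
[0.6158 0.2658 0.094 ] [np.float64(-12.29620703111289), np.float64(-11.925036496049898)] [np.float64(0.031336458920736686), np.float64(0.027001794699245536)]
rest edge -12.433523529231957
[ 0.0514 -0.0388  0.0313]
```

>>> hand_motion(rows=[{"finger_gap": 0.085,"tx": 1.88,"ty": -1.52,"tz": 0.8,"drz": 0.013},{"finger_gap": 0.085,"tx": 1.88,"ty": -1.52,"tz": 2.8,"drz": 0.013},{"finger_gap": 0.085,"tx": 1.88,"ty": -1.52,"tz": 4.4,"drz": 0.013},{"finger_gap": 0.085,"tx": 1.88,"ty": -1.52,"tz": 4.4,"drz": 0.013},{"finger_gap": 0.085,"tx": 1.88,"ty": -1.52,"tz": 4.4,"drz": 0.013}])

```text
clock: 3.35
position: [0.616, 0.2662, 0.1231]
tool_rot: [3.14, -0.001, 1.357]
force: [-0.0, 0.8, 1.0]
grip_width: 0.085
finger_force: 0.0
```

Run:
```python
from h import *
o=bot.observe();Rt=R.from_euler("xyz",o["tool_rot"])
print(Rt.inv().apply(np.array([.6154,.2654,.062])-o["position"]),o["position"],o["tool_rot"])
cv2.imwrite("pics/s1.png",np.vstack([cv2.resize(optics.grab_frame("side")[80:230,180:380],(600,450)),cv2.resize(optics.grab_frame("wrist"),(200,150)).repeat(1,0) if 0 else np.zeros((1,600,3),np.uint8)]))
```

```text
[-0.0010089  -0.00055048  0.06114038] [0.61604363 0.26623209 0.12314213] [ 3.13998200e+00 -9.64724322e-04  1.35655178e+00]
```

View pics/s1.png

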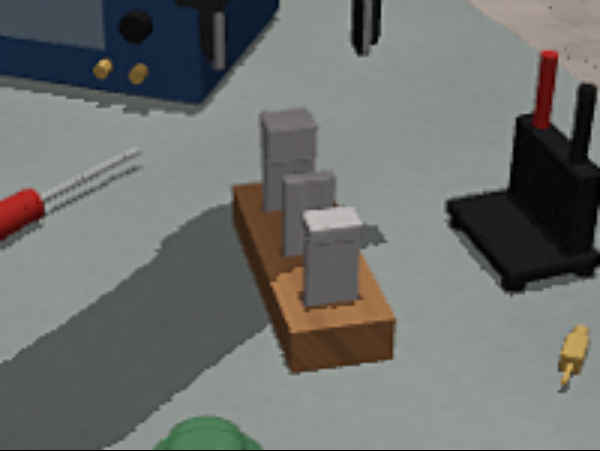

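The fingers straddle the key head at (290,120), so I'll descend and grip.

In the tool's units: 0.061 m is 2.44, 0.04 m is 1.6.

>>> hand_motion(rows=[{"finger_gap": 0.085,"tx": -0.04,"tz": 1.6},{"finger_gap": 0.085,"tx": -0.04,"tz": 2.44},{"finger_gap": 0.085,"tx": -0.04,"tz": 2.44},{"finger_gap": 0.02,"tx": -0.04,"tz": 2.44},{"finger_gap": 0.02,"tx": -0.04,"tz": 2.44}], squeeze=80)

```text
clock: 4.03
position: [0.6154, 0.2662, 0.0616]
tool_rot: [3.14, -0.001, 1.358]
force: [0.4, -0.0, -0.8]
grip_width: 0.0516
finger_force: 0.0
```

>>> hand_motion(rows=[{"finger_gap": 0.02},{"finger_gap": 0.02},{"finger_gap": 0.02}])

```text
clock: 4.4
position: [0.6151, 0.266, 0.0612]
tool_rot: [3.141, -0.001, 1.358]
force: [-1.1, -0.1, 7.1]
grip_width: 0.031
finger_force: 78.3
```

In the tool's units: -0.12 m is -4.8, -0.07 m is -2.8.

>>> hand_motion(rows=[{"finger_gap": 0.02,"tz": -0.4},{"finger_gap": 0.02,"tz": -1.2},{"finger_gap": 0.02,"tz": -2.8},{"finger_gap": 0.02,"tz": -4.8},{"finger_gap": 0.02,"tz": -4.8}])

```text
clock: 5.03
position: [0.6167, 0.2666, 0.1858]
tool_rot: [3.136, -0.005, 1.357]
force: [-0.2, 0.5, -1.6]
grip_width: 0.031
finger_force: 79.2
```

Run:
```python
from h import *
o=bot.observe();Rt=R.from_euler("xyz",o["tool_rot"])
print(Rt.inv().apply(np.array([.6111,-.1924,.18])-o["position"]),"yaw turn",o["tool_rot"][2]-np.radians(90-7.3),o["finger_force"])
```

```text
[-0.44978624  0.09170544  0.00424528] yaw turn -0.08593137324388644 79.16596931638196
```

In the tool's units: -0.29 m is -11.6, -0.23 m is -9.2.

>>> hand_motion(rows=[{"finger_gap": 0.02,"tx": -2,"ty": 0.4},{"finger_gap": 0.02,"tx": -4.4,"ty": 0.88},{"finger_gap": 0.02,"tx": -6.8,"ty": 1.4},{"finger_gap": 0.02,"tx": -9.2,"ty": 1.88,"drz": -0.05},{"finger_gap": 0.02,"tx": -11.6,"ty": 2.36,"drz": -0.086}])

```text
clock: 5.65
position: [0.6108, -0.032, 0.1809]
tool_rot: [3.141, -0.0, 1.445]
force: [0.9, -0.4, -0.3]
grip_width: 0.031
finger_force: 79.3
```

>>> hand_motion(rows=[{"finger_gap": 0.02,"tx": -2.2,"ty": 0.4},{"finger_gap": 0.02,"tx": -4.4,"ty": 0.68},{"finger_gap": 0.02,"tx": -6.4,"ty": 0.72},{"finger_gap": 0.02,"tx": -6.4,"ty": 0.72},{"finger_gap": 0.02,"tx": -6.4,"ty": 0.72}])

```text
clock: 6.28
position: [0.6087, -0.1906, 0.1805]
tool_rot: [-3.142, -0.001, 1.444]
force: [-0.2, -0.6, -0.9]
grip_width: 0.0308
finger_force: 79.2
```

Create off.py:
```python
from h import *
import sys
np.set_printoptions(precision=4,suppress=True)
o=bot.observe();Rt=R.from_euler("xyz",o["tool_rot"])
print("to gap",Rt.inv().apply(np.array([.6111,-.1924,.1])-o["position"]),"rz",o["tool_rot"][2]-np.radians(90-7.3),o["position"],o["tool_rot"],o["force"])
```

```bash
python3 off.py
```

```text
to gap [-0.0015  0.0026  0.0805] rz 0.0003488548202106312 [ 0.6087 -0.1906  0.1805] [-3.1416 -0.0005  1.4437] [-0.1593 -0.6175 -0.8937]
```

In the tool's units: 0.048 m is 1.92, 0.03 m is 1.2.

>>> hand_motion(rows=[{"finger_gap": 0.02,"tx": -0.06,"ty": 0.104,"tz": 1.2},{"finger_gap": 0.02,"tx": -0.06,"ty": 0.104,"tz": 1.92},{"finger_gap": 0.02,"tx": -0.06,"ty": 0.104,"tz": 1.92},{"finger_gap": 0.02,"tx": -0.06,"ty": 0.104,"tz": 1.92}])

```text
clock: 6.78
position: [0.6115, -0.1926, 0.1331]
tool_rot: [3.141, 0.0, 1.444]
force: [-0.8, 0.5, -1.1]
grip_width: 0.0313
finger_force: 79.2
```

```bash
python3 off.py
```

Run:
```python
from h import *
G=[[.6111,-.1924,.07]]
m=[]
for n in("scene","side"):
    im=optics.grab_frame(n);x,y=proj(cam(n),G)[0].round().astype(int);print(n,x,y)
    m.append(cv2.resize(im[y-60:y+60,x-50:x+50],(400,480),interpolation=cv2.INTER_CUBIC))
cv2.imwrite("pics/g1.png",np.hstack(m))
```

```text
to gap [ 0.0002 -0.0005  0.0331] rz 0.000820317306844176 [ 0.6115 -0.1926  0.1331] [3.1408 0.     1.4442] [-0.8038  0.4675 -1.0508]
scene 145 215
side 429 288
```

View pics/g1.png

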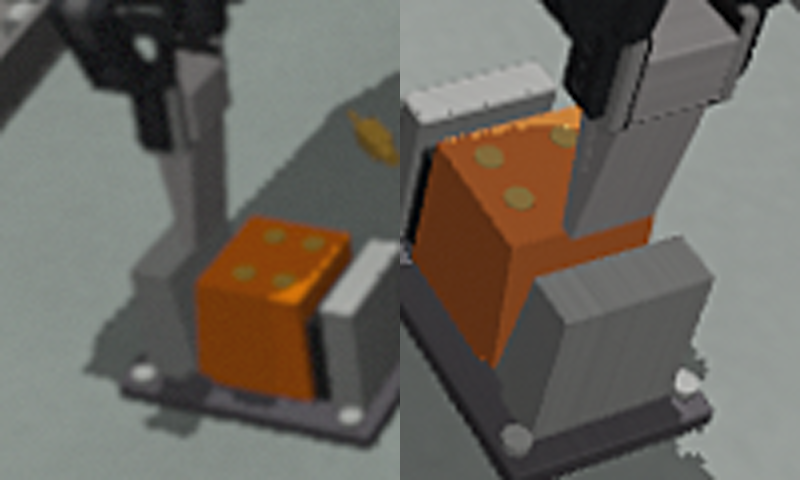

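The key's thin end is over the gap in both panels, with its bottom edge at about (195,240) left and (600,225) right. I'll lower it gently while watching the force.

>>> hand_motion(rows=[{"finger_gap": 0.02,"tz": 0.4},{"finger_gap": 0.02,"tz": 0.72},{"finger_gap": 0.02,"tz": 0.96},{"finger_gap": 0.02,"tz": 0.96}])

```text
clock: 7.38
position: [0.6108, -0.1928, 0.1076]
tool_rot: [-3.141, -0.0, 1.444]
force: [-0.1, 0.3, -0.2]
grip_width: 0.0307
finger_force: 79.2
```

>>> hand_motion(rows=[{"finger_gap": 0.02,"tz": 0.32},{"finger_gap": 0.02,"tz": 0.52},{"finger_gap": 0.02,"tz": 0.52}])

```text
clock: 7.75
position: [0.6109, -0.1926, 0.0948]
tool_rot: [-3.141, -0.0, 1.444]
force: [0.7, 1.6, -1.6]
grip_width: 0.0314
finger_force: 79.2
```

```bash
python3 off.py
```

```text
to gap [ 0.0002  0.0002 -0.0052] rz 0.0005412525733354823 [ 0.6109 -0.1926  0.0948] [-3.1409 -0.0003  1.4439] [ 0.6608  1.6485 -1.5911]
```

>>> hand_motion(rows=[{"finger_gap": 0.02,"tz": 0.16},{"finger_gap": 0.02,"tx": 0.012,"tz": 0.28},{"finger_gap": 0.02,"tx": 0.012,"tz": 0.28}])

```text
clock: 8.12
position: [0.6115, -0.192, 0.0881]
tool_rot: [3.141, -0.001, 1.444]
force: [2.9, 4.2, -1.8]
grip_width: 0.031
finger_force: 79.2
```

>>> hand_motion(rows=[{"finger_gap": 0.02,"tx": 0.012,"tz": 0.12},{"finger_gap": 0.02,"tx": 0.02,"tz": 0.2},{"finger_gap": 0.02,"tx": 0.02,"tz": 0.2}])

```text
clock: 8.5
position: [0.6118, -0.1915, 0.0834]
tool_rot: [3.141, -0.001, 1.444]
force: [2.8, 5.8, 1.1]
grip_width: 0.031
finger_force: 79.8
```

```bash
python3 off.py
```

```text
to gap [-0.001  -0.0005 -0.0166] rz 0.0009309048896155581 [ 0.6118 -0.1915  0.0834] [ 3.1406 -0.0007  1.4443] [2.8218 5.8154 1.1235]
```

>>> hand_motion(rows=[{"finger_gap": 0.02,"tx": 0.024,"tz": 0.08},{"finger_gap": 0.02,"tx": 0.048,"tz": 0.16},{"finger_gap": 0.02,"tx": 0.048,"tz": 0.2},{"finger_gap": 0.02,"tx": 0.048,"tz": 0.2}])

```text
clock: 9.0
position: [0.6119, -0.1908, 0.0787]
tool_rot: [3.14, -0.0, 1.444]
force: [0.9, 3.3, 4.2]
grip_width: 0.0312
finger_force: 80.2
```

```bash
python3 off.py
```

Run:
```python
from h import *
G=[[.6111,-.1924,.07]]
m=[]
for n in("scene","side"):
    im=optics.grab_frame(n);x,y=proj(cam(n),G)[0].round().astype(int)
    m.append(cv2.resize(im[y-60:y+60,x-50:x+50],(400,480),interpolation=cv2.INTER_CUBIC))
cv2.imwrite("pics/g2.png",np.hstack(m))
```

```text
to gap [-0.0017 -0.0006 -0.0213] rz 0.000674353314293219 [ 0.6119 -0.1908  0.0787] [ 3.1403 -0.      1.4441] [0.9147 3.3113 4.2192]
```

View pics/g2.png

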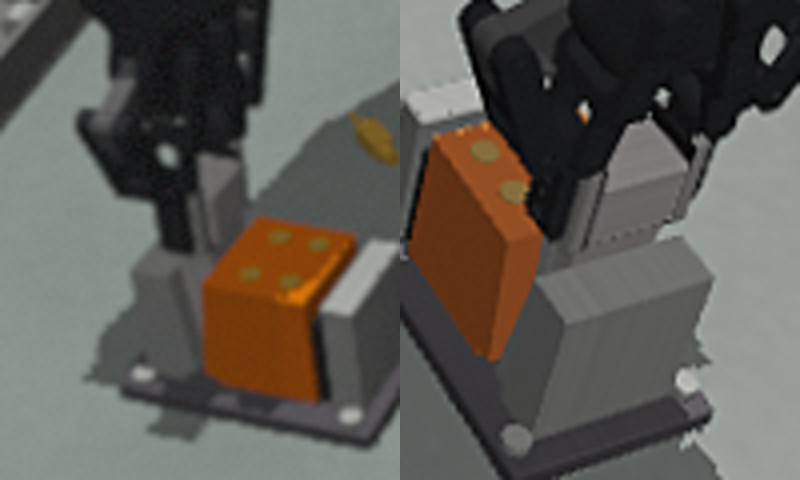

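The block has slid toward the pad and the head underside is still above the mouth, with the fingertips near mouth level at (175,245) left. I'll release the key and press on the head top with the fingers shut.

In the tool's units: -0.055 m is -2.2, -0.03 m is -1.2.

>>> hand_motion(rows=[{"finger_gap": 0.06},{"finger_gap": 0.06},{"finger_gap": 0.06},{"finger_gap": 0.06,"tz": -1.2},{"finger_gap": 0.06,"tz": -2.2}])

```text
clock: 9.72
position: [0.6112, -0.1911, 0.134]
tool_rot: [-3.141, 0.0, 1.444]
force: [0.3, -0.2, 0.2]
grip_width: 0.0603
finger_force: 0.0
```

>>> hand_motion(rows=[{"finger_gap": 0},{"finger_gap": 0},{"finger_gap": 0},{"finger_gap": 0},{"finger_gap": 0}], squeeze=40)

```text
clock: 10.35
position: [0.6113, -0.1909, 0.133]
tool_rot: [-3.141, -0.0, 1.444]
force: [0.6, 1.1, 0.5]
grip_width: 0.0001
finger_force: 0.0
```

>>> hand_motion(rows=[{"finger_gap": 0,"tz": 0.4},{"finger_gap": 0,"tz": 0.68},{"finger_gap": 0,"tz": 0.68}])

```text
clock: 10.72
position: [0.6109, -0.1908, 0.1153]
tool_rot: [-3.14, -0.0, 1.444]
force: [-0.4, 0.4, -0.9]
grip_width: 0.0
finger_force: 0.0
```

```bash
python3 off.py
```

```text
to gap [-0.0016  0.0004  0.0153] rz 0.0004228139868127645 [ 0.6109 -0.1908  0.1153] [-3.1402 -0.0002  1.4438] [-0.4434  0.4462 -0.9485]
```

>>> hand_motion(rows=[{"finger_gap": 0,"tz": 0.08},{"finger_gap": 0,"tx": 0.008,"tz": 0.16},{"finger_gap": 0,"tx": 0.016,"tz": 0.24},{"finger_gap": 0,"tx": 0.016,"tz": 0.24}])

```text
clock: 11.22
position: [0.6115, -0.1906, 0.1103]
tool_rot: [3.141, 0.0, 1.444]
force: [0.9, 0.7, 1.2]
grip_width: -0.0001
finger_force: 0.5
```

>>> hand_motion(rows=[{"finger_gap": 0,"tz": 0.08},{"finger_gap": 0,"tx": 0.012,"tz": 0.12},{"finger_gap": 0,"tx": 0.02,"tz": 0.16},{"finger_gap": 0,"tx": 0.02,"tz": 0.16}])

```text
clock: 11.72
position: [0.6118, -0.1902, 0.1066]
tool_rot: [3.141, 0.0, 1.444]
force: [1.1, -0.4, 4.4]
grip_width: -0.0001
finger_force: 2.4
```

In the tool's units: 0.003 m is 0.12, 0.002 m is 0.08.

>>> hand_motion(rows=[{"finger_gap": 0,"tz": 0.04},{"finger_gap": 0,"tx": 0.008,"tz": 0.08},{"finger_gap": 0,"tx": 0.012,"tz": 0.12},{"finger_gap": 0,"tx": 0.012,"tz": 0.12}])

```text
clock: 12.22
position: [0.6119, -0.1898, 0.1037]
tool_rot: [3.141, 0.0, 1.444]
force: [0.6, 0.3, 6.6]
grip_width: -0.0003
finger_force: 3.2
```

>>> hand_motion(rows=[{"finger_gap": 0,"tz": 0.04},{"finger_gap": 0,"tx": 0.008,"tz": 0.08},{"finger_gap": 0,"tx": 0.008,"tz": 0.08},{"finger_gap": 0,"tx": 0.008,"tz": 0.08}])

```text
clock: 12.72
position: [0.6121, -0.1896, 0.1019]
tool_rot: [3.14, 0.0, 1.444]
force: [0.2, 0.4, 8.7]
grip_width: 0.0
finger_force: 4.3
```

In the tool's units: 0.002 m is 0.08, 0.001 m is 0.04.

>>> hand_motion(rows=[{"finger_gap": 0,"tz": 0.04},{"finger_gap": 0,"tz": 0.08},{"finger_gap": 0,"tz": 0.08}])

```text
clock: 13.1
position: [0.6125, -0.1897, 0.1014]
tool_rot: [3.139, 0.0, 1.444]
force: [-5.6, 2.5, 29.7]
grip_width: -0.0
finger_force: 15.1
```

>>> hand_motion(rows=[{"finger_gap": 0,"tz": 0.04},{"finger_gap": 0,"tz": 0.08},{"finger_gap": 0,"tz": 0.08}])

```text
clock: 13.48
position: [0.613, -0.1897, 0.101]
tool_rot: [3.137, 0.0, 1.444]
force: [-11.4, 5.2, 52.3]
grip_width: 0.0001
finger_force: 25.9
```

The force rose sharply at the expected depth, so the key is tight. I'll retract and check.

>>> hand_motion(rows=[{"finger_gap": 0,"tz": -0.4},{"finger_gap": 0,"tz": -2},{"finger_gap": 0,"tz": -4},{"finger_gap": 0,"tz": -5.2},{"finger_gap": 0,"tz": -5.2}])

```text
clock: 14.1
position: [0.6124, -0.1898, 0.2295]
tool_rot: [3.138, 0.0, 1.444]
force: [-0.6, -0.1, -0.5]
grip_width: -0.0001
finger_force: 0.0
```

Run:
```python
from h import *
G=[[.6111,-.1924,.07]]
m=[]
for n in("scene","side"):
    im=optics.grab_frame(n);x,y=proj(cam(n),G)[0].round().astype(int)
    m.append(cv2.resize(im[y-60:y+60,x-50:x+50],(400,480),interpolation=cv2.INTER_CUBIC))
cv2.imwrite("pics/g3.png",np.hstack(m))
```

```text
(no output)
```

View pics/g3.png

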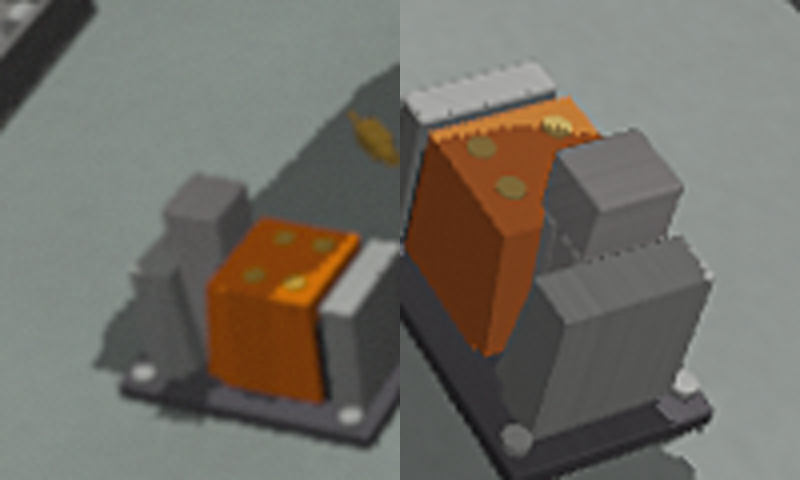

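The key is wedged upright with its head just above the mouth, at (205,215) left and (625,190) right. The block is hard against the pad, and the arm never went near the insulator.

```bash
python3 -c "
from workcell import bot, optics
print(bot.job_done())"
```

```text
the job is handed in; nothing more can be done
None
```

The tapered key is pressed tight in the gap, holding the block firmly against its pad; I let go of it and handed the job in at about 14 s, with the last press reaching about 52 N on the fingertips against the stop, and the arm kept well clear of the insulator, though I did not photograph it again at the end.

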